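# Dock the climate probe in its spring-plunger post holder

## Robot

A 6-joint arm with a two-finger parallel gripper is mounted at the origin on the work surface. World frame = base frame: x ahead of the robot, y to its left, z up, the work surface at z = 0. Lengths are in mm, angles in rad, forces in N, time in s.
With the tool pointing down it reaches from about 275 to 750 mm from the base axis. Payload 10.2 kg.
Tool frame: the origin (TCP) lies at the very end of the fingers, on their centre line; the grasp point (between the pads) lies 19 mm behind it; y points along the fingers, x is the direction in which the jaws open and shut, and the axes are right-handed (so a half turn about y gives the same grasp; the last joint's range is limited). The gripper opens to 85 mm and grips with 20 to 120 N. Pads are 22 mm wide; open, the fingers measure 114 mm over their backs; the gripper's body (76 mm by 85 mm) begins 54 mm behind the grasp point. The pads swing forward as they close: fully open they stand 13 mm farther back than shut.
Start: joints at [1.054, 0.313, 1.498, -0, 1.331, -0.223], TCP at [152.048, 502.506, 231.294] pointing down, gripper open.
Joint ranges: [-2.94, 2.94], [-0.97, 2.17], [0.19, 2.56], [-1.23, 4.37], [0.02, 3.11], [-2.88, 2.88]. Speed limits (rad/s): [2.39, 2.39, 3.01, 3.14, 3.14, 3.14].

## Interface

Orientations are given as a unit quaternion [w, x, y, z].
In Python, from rig import telemetry, imaging, ctrl gives the robot as it stands.
- The arm moves only by the shell command python3 -m handwheel 'ROWS' [FORCE]. ROWS is JSON, a list of rows, each an object with "delta_pos": the shift along the tool's x, y, z in cm, a list of three; "twist": the turn, a rotation vector about the tool's x, y, z in rad, a list of three; "jaw": the opening, from 0 (shut) to 1 (fully open). A call has exactly 10 rows; each row is the pose to reach, as a shift and turn from the pose commanded when the call began, along the tool's axes at that moment; what a row does not reach only later rows make up. A row lasts 1/12 s, in which the tool goes at most 41.7 mm and 7.16 degrees, less where a joint would pass 70% of its speed; a pose out of reach is approached as far as the arm can. A call with a gripper value outside its range is refused whole. The fingers move at their own pace and stop on an object; FORCE is the grip in N (left out, the last holds). Time passes only in rows, so rows that repeat a pose let the fingers close, or fill a call up. It gives the time, the measured TCP pose, the force and the opening at its end, in the units of the state.
- telemetry.sense(): the state, without advancing time (a new reading comes with each control period).
- imaging.capture(name): name is "scene" or "top" or "wrist"; returns a dict with "frame" (480x640x3 uint8, red, green, blue), "z_map" (480x640 float32, mm along the optical axis (not along the pixel's ray), 0 where there is no reading), "fx", "fy", "cx", "cy" (pixels), "D" ([k1, k2, p1, p2, k3] as OpenCV has them; the pictures are not rectified), "rvec" (rotation vector, rad) and "tvec" (3), from world to camera coordinates, as OpenCV has them. Camera axes: x right, y down, z forward; pixel columns grow to the right and rows downward; lengths in mm; the calibration is good to about 2 mm. A picture is of the moment at which its call begins.
- ctrl.finish_job(): hands the job in, once; it reports no verdict.
The state is a dict: "time_s": time; "joints": joint angles; "dq": joint speeds; "tau": joint torques, N m; "eef_pos": TCP position; "ee_rot": TCP orientation; "force": force on the tool from outside, world axes, zero at the start; "wrist_torque": the same for the moment, N m; "grip_width": opening from 0.0 (shut) to 1.0 (fully open).
Only numpy, scipy, OpenCV 4.12 (cv2) and the standard library are available. Lean on these libraries where they do the work, as an engineer would, in place of code of your own. Each camera call takes 0.05 s, during which the arm holds its last target.

## Task

Draw the store's climate probe out of its wooden parking block, slide its steel rod down into the metal post holder past the spring plunger in the side, and press it gently until it is fully home on the sprung contact at the bottom of the bore, which lies at a different depth each time. Do not force it, leave the things around it where they are, and let go of the probe so that the plunger alone keeps it down.

Things in the scene. Friction and masses are not known exactly. Their poses are not given: they have to be found in the camera images.
- probe_head (a point): Centre of the probe's head, a white plastic block 36 x 36 mm, 56 mm tall, flat sides square to this frame's x and y (vent slots on the x sides); round its lowest 4 mm runs a grey flange, 54 mm in diameter. The probe is one rigid loose piece, 200 to 300 g: this head on a steel rod. z points up along the rod. It starts upright in the parking block; grip the head's flat sides from above.
- probe_foot (a point): Centre of the flat foot of the probe's rod, 128 mm below the head's centre, same axes. The rod is round and plain, 16 mm in diameter, and sticks out 100 mm straight down from the head; its lowest 11 mm taper to 9 mm diameter at the foot.
- park: Wooden parking block, fixed, 90 x 90 mm and 50 mm tall, with one upright round hole of 20 mm diameter, 40 mm deep, in the middle of its top. Origin at the centre of its underside. The rod stands loosely in it.
- holder: Post holder, fixed: an aluminium block 44 x 44 mm on a plate 100 x 100 x 10 mm, 85 mm tall in all, with an upright bore in the middle. Origin at the centre of the plate's underside. The spring plunger sits in the side that x points to; its black end knob, 16 mm in diameter, reaches 44 mm from the bore's axis.
- holder_mouth (a point): Centre of the mouth of the bore on the holder's top; z points up. The bore is round, 17.5 mm in diameter. A stop at its bottom, out of sight and set differently each time, ends the rod's way: fully home, the rod's foot is 38 to 60 mm below the mouth. A sprung contact pin stands 4 mm up from the stop.
- plunger (a joint): How far the spring plunger is pushed outward: 0 (its round nose, 5 mm radius, 16 mm below the mouth, stands 3.5 mm into the empty bore) to 0.005 m; 0.001 to 0.003 with the full rod beside it. It pushes with 5 N at 0 and 1 N more per mm; the rod takes some 5 to 12 N to ride over it and slide on.
- contact (a joint): How far the sprung contact pin at the bottom of the bore is pressed down: 0 (free) to 0.004 m (level with the stop: rod fully home). It takes 3 N to begin and 6 N to be fully down, more than the probe's weight; after that the stop is rigid. The plunger's grip keeps the rod down.
- truckle: Bystander: a small pale waxed cheese, 108 mm in diameter and 64 mm tall, origin at the centre of its underside.
- carton: Bystander: a small cardboard box, 130 x 90 x 70 mm tall, origin at the centre of its underside.
- brush: Bystander: a hand brush lying on the worktop, origin at its underside.
Not all that is in view belongs to the job. What is meant by the part that bears probe_head is not green, and is the smaller of those in its own colour.

How it is judged:
By the outcome, as a careful person would: the job done as asked, in the order asked, and still so for the second after the job is handed in, with the robot touching nothing.
It also fails if it takes over 51 s, if anything falls off the work surface, if the arm or the gripper's body presses on something with over 40 N, if the wrist force passes 120 N, or if a joint passes its speed limit or range.

## Working session

There is one attempt and no reset: what is moved stays moved. The work goes in short steps, Python scripts to look and compute and a shell command to move; the robot and the scene stay as the last step left them, time stands still between calls to the robot, and variables do not carry over. Pictures are saved under pics/ and viewed, and the job is handed in when it is done.

```bash
ls; mkdir -p pics; cat > h.py <<'E'
import numpy as np,cv2
from rig import telemetry, imaging, ctrl
def cam(n):
    c=imaging.capture(n);c['K']=np.array([[c['fx'],0,c['cx']],[0,c['fy'],c['cy']],[0,0,1.]]);c['Dd']=np.array(c['D'],float)
    c['R']=cv2.Rodrigues(np.array(c['rvec'],float))[0];c['t']=np.array(c['tvec'],float).ravel();return c
def ray(c,uv):
    p=cv2.undistortPoints(np.array(uv,float).reshape(-1,1,2),c['K'],c['Dd']).reshape(-1,2)
    d=np.c_[p,np.ones(len(p))]@c['R'];return -c['R'].T@c['t'],d
def onz(c,uv,z):
    o,d=ray(c,uv);return o+d*((z-o[2])/d[:,2])[:,None]
def cloud(c):
    v,u=np.mgrid[0:480,0:640];o,d=ray(c,np.c_[u.ravel(),v.ravel()])
    return (o+d*c['z_map'].reshape(-1,1)).reshape(480,640,3)
def proj(c,P):
    return cv2.projectPoints(np.array(P,float).reshape(-1,1,3),c['R'],c['t'],c['K'],c['Dd'])[0].reshape(-1,2)
def save(c,n): cv2.imwrite('pics/'+n+'.png',c['frame'][:,:,::-1])
E
python3 - <<'E'
from h import *
for n in ['scene','top','wrist']:
    c=cam(n);save(c,n+'0');print(n,c['R'].T@-c['t'],(c['z_map']>0).mean())
print(telemetry.sense())
E
```

```text
pics
scene [1284.65314957  177.02018132  900.36205285] 0.9959342447916667
top [506.0956557    4.35393095 974.74105402] 0.9961588541666667
wrist [ 81.71314799 524.47988421 374.21669707] 0.9959440104166667
{'time_s': 0.15, 'joints': array([ 1.05359738e+00,  3.13301792e-01,  1.49821118e+00, -1.56001897e-05,
        1.33101057e+00, -2.23392540e-01]), 'dq': array([ 3.45886900e-04, -3.03502492e-03, -3.01986534e-03,  6.75517072e-04,
        7.94985815e-05,  2.58649776e-04]), 'tau': array([ 1.17571166e-03, -4.12361491e+01, -2.59801787e+01, -1.59865581e-04,
        3.13478900e-03,  2.86757114e-06]), 'eef_pos': array([151.95954844, 502.33963633, 230.89596042]), 'ee_rot': array([-0.56766378,  0.56793904,  0.42112886, -0.42172688]), 'force': array([-0.51206368,  0.73979994,  1.14104842]), 'wrist_torque': array([-0.0193441 , -0.01897632, -0.01233782]), 'grip_width': 0.9996987468611854}
```

View pics/scene0.png

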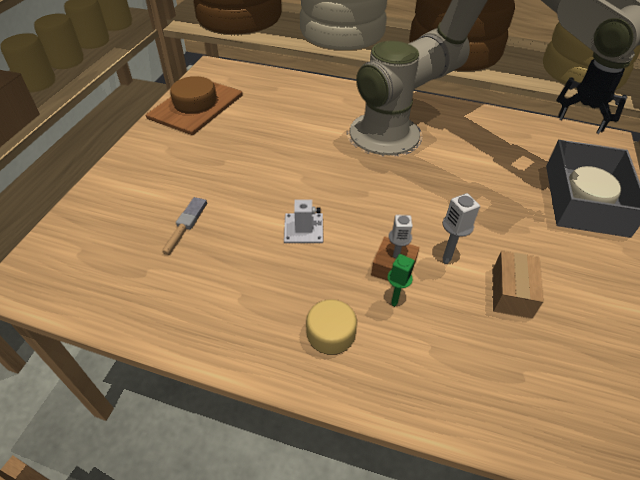

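View pics/top0.png

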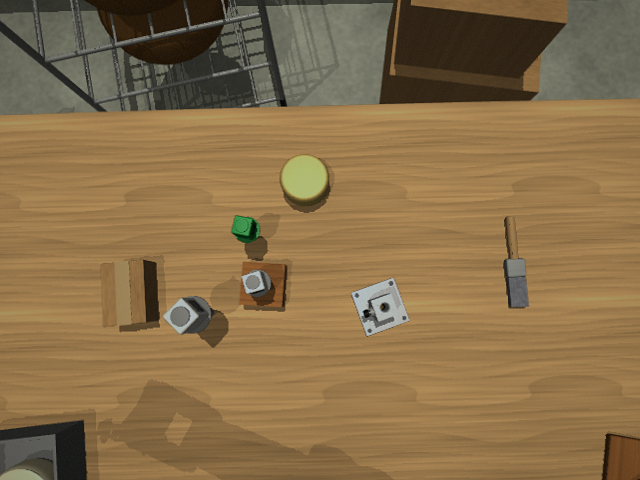

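View pics/wrist0.png

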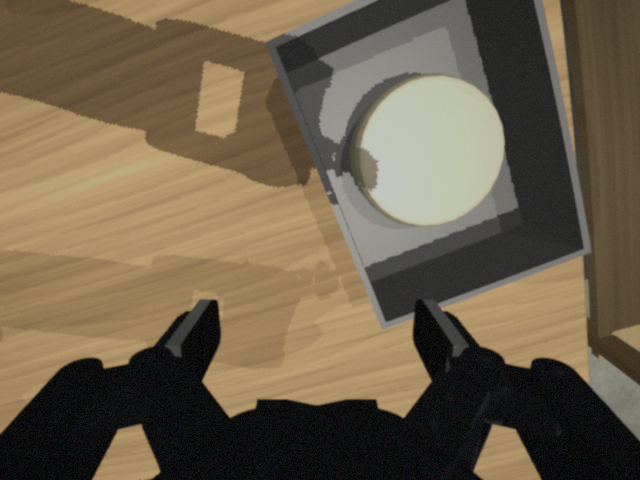

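The scene view shows the target, the smaller white probe, in the parking block at (401,230). The larger white one at (460,215) and the green one at (402,270) are decoys. The holder is at (303,220). In the top view the target is at (257,283), the holder bore at (384,307) and the knob at (367,313).

```bash
python3 - <<'E'
from h import *
from scipy.spatial.transform import Rotation as Ro
s=telemetry.sense();q=s['ee_rot'];print(Ro.from_quat([q[1],q[2],q[3],q[0]]).as_matrix().round(3))
for n,box in [('top',(225,255,300,320)),('scene',(370,205,425,285))]:
    c=cam(n);P=cloud(c);save(c,n+'1')
    hsv=cv2.cvtColor(c['frame'],cv2.COLOR_RGB2HSV)
    # all heads
    ok=(hsv[...,1]<50)&(P[...,2]>100)&(abs(P[...,0]-450)<250)&(abs(P[...,1])<400)
    ok&= (c['z_map']>0)
    N,l,st,ce=cv2.connectedComponentsWithStats(ok.astype(np.uint8))
    for i in range(1,N):
        if st[i,4]>60:
            p=P[l==i];print(n,'head',st[i],'zmax',np.percentile(p[:,2],98).round(1),p.min(0).round(),p.max(0).round())
            zt=np.percentile(p[:,2],90)
            t=p[p[:,2]>zt-5]; r=cv2.minAreaRect(t[:,:2].astype(np.float32));print('  top rect',zt,r)
    ok=(P[...,2]>80)&(P[...,2]<92)&(hsv[...,1]<60)&(abs(P[...,0]-450)<250)&(abs(P[...,1])<400)
    N,l,st,ce=cv2.connectedComponentsWithStats(ok.astype(np.uint8))
    for i in range(1,N):
        if st[i,4]>60: print(n,'z85',st[i],cv2.minAreaRect(P[l==i][:,:2].astype(np.float32)),np.median(P[l==i],0))
    if n=='top':
        for nm,b in [('hold',(340,265,420,345)),('park',(205,200,320,320))]:
            x0,y0,x1,y1=b;cv2.imwrite(f'pics/top_{nm}.png',cv2.resize(c['frame'][y0:y1,x0:x1,::-1],None,fx=6 if nm=='hold' else 5,fy=6 if nm=='hold' else 5,interpolation=cv2.INTER_CUBIC))
    else:
        x0,y0,x1,y1=270,180,420,290;cv2.imwrite(f'pics/scene_c.png',cv2.resize(c['frame'][y0:y1,x0:x1,::-1],None,fx=5,fy=5,interpolation=cv2.INTER_CUBIC))
E
```

```text
[[ 0.29  -0.    -0.957]
 [ 0.957 -0.001  0.29 ]
 [-0.001 -1.     0.   ]]
top head [242 270  29  27 584] zmax 170.5 [511. 114. 110.] [562. 160. 172.]
  top rect 168.8689849375336 ((536.6074829101562, 139.94105529785156), (35.4951057434082, 33.86854553222656), 18.791919708251953)
top head [ 163  296   49   38 1313] zmax 210.9 [446. 224. 133.] [514. 290. 213.]
  top rect 209.38158886156359 ((479.69964599609375, 258.6468811035156), (46.4066162109375, 45.813079833984375), 44.481082916259766)
top z85 [370 294  28  28 434] ((482.8397216796875, -110.18160247802734), (44.1693000793457, 44.55323791503906), 18.027751922607422) [ 482.62671747 -110.62219772   84.97259259]
scene head [ 443  193   37   46 1121] zmax 210.0 [450. 227. 100.] [518. 295. 212.]
  top rect 208.08677535492086 ((482.36749267578125, 261.8825988769531), (46.51465606689453, 47.31178283691406), 43.95025634765625)
scene head [389 215  23  32 560] zmax 169.4 [520. 117. 109.] [565. 167. 171.]
  top rect 167.46007746532268 ((539.4256591796875, 141.91546630859375), (37.707252502441406, 34.988746643066406), 12.629778861999512)
scene z85 [295 200  18  15 214] ((484.93756103515625, -107.16419982910156), (49.45930480957031, 42.10600280761719), 19.317670822143555) [ 484.90159632 -107.54236566   84.21533065]
```

View pics/top_hold.png

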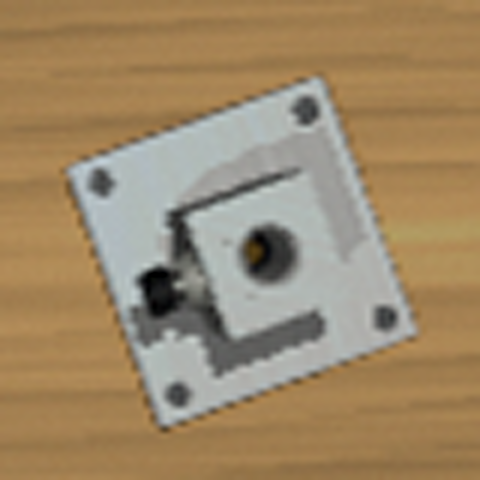

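View pics/top_park.png

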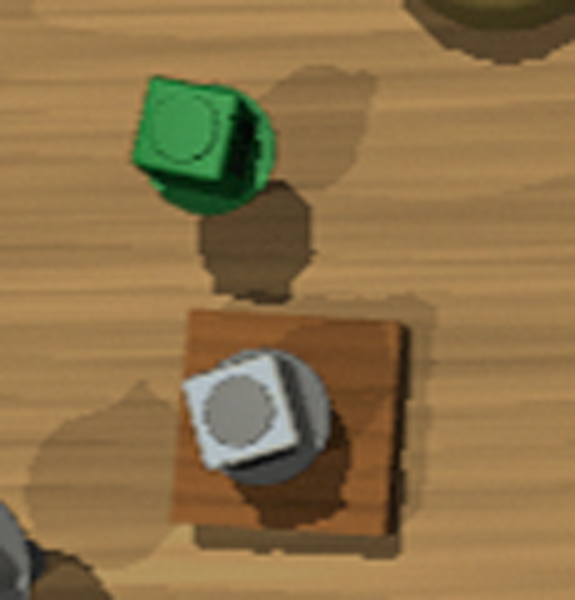

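View pics/scene_c.png

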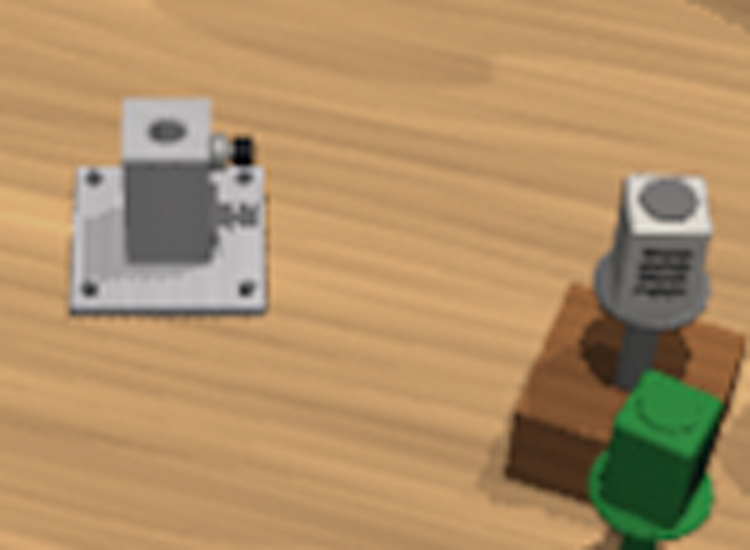

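```bash
python3 - <<'E'
from h import *
for n in ['top','scene']:
    c=cam(n);P=cloud(c)
    f=c['frame'];hsv=cv2.cvtColor(f,cv2.COLOR_RGB2HSV)
    def rect(mask,z,nm):
        cs=max(cv2.findContours(mask.astype(np.uint8),cv2.RETR_EXTERNAL,cv2.CHAIN_APPROX_NONE)[0],key=cv2.contourArea)
        w=onz(c,cs.reshape(-1,2),z)[:,:2].astype(np.float32);print(n,nm,cv2.minAreaRect(w))
        return cs
    z=P[...,2];X=P[...,0];Y=P[...,1]
    near=(np.hypot(X-538,Y-141)<35)
    rect(near&(z>160),166,'headtop')
    # grey disc on head top
    disc=near&(z>160)&(f.mean(2)<175)&(hsv[...,1]<60)
    cs=rect(disc,167,'disc');
    hold=np.hypot(X-484,Y+109)<75
    rect(hold&(z>79)&(z<91),85,'block top')
    rect(hold&(z>4)&(z<16)|hold&(z>60),10,'plate+')
    bore=hold&(np.hypot(X-484,Y+109)<14)&(f.mean(2)<130)
    cs=rect(bore,85,'bore')
    g=(hsv[...,0]>45)&(hsv[...,0]<80)&(hsv[...,1]>120)&(abs(Y)<300)
    rect(g&(z>150),165,'green top'); print(z[g].max())
    g=(np.hypot(X-480,Y-260)<50)&(z>20)
    print('big',X[g].min(),X[g].max(),Y[g].min(),Y[g].max())
    pk=(abs(X-535)<80)&(abs(Y-140)<80)&(z>44)&(z<56)
    rect(pk,50,'park')
E
```

```text
top headtop ((536.3612670898438, 139.5629425048828), (36.162445068359375, 34.58577346801758), 17.088958740234375)
top disc ((534.3204345703125, 138.5941925048828), (32.166709899902344, 34.16735076904297), 15.92090129852295)
top block top ((482.29522705078125, -108.55008697509766), (44.013240814208984, 47.3864631652832), 18.14631462097168)
top plate+ ((482.71844482421875, -109.75904846191406), (99.92643737792969, 99.9581069946289), 18.138826370239258)
top bore ((483.98486328125, -111.15354919433594), (18.146074295043945, 17.842479705810547), 88.54988861083984)
top green top ((642.1004028320312, 160.19569396972656), (34.1793098449707, 35.545467376708984), 77.10234832763672)
974.7410540207145
big 444.556055380642 514.0017980204173 223.8412016356064 289.5460733716269
top park ((536.42333984375, 139.92352294921875), (88.66698455810547, 90.02853393554688), 84.99690246582031)
scene headtop ((542.843994140625, 141.46876525878906), (39.88344192504883, 36.27753448486328), 16.685890197753906)
scene disc ((537.5540161132812, 141.19943237304688), (25.16157341003418, 26.637224197387695), 67.55437469482422)
scene block top ((488.06573486328125, -105.01918029785156), (49.721126556396484, 45.05222702026367), 18.22341537475586)
scene plate+ ((463.470458984375, -113.55567169189453), (157.6541290283203, 102.26213073730469), 18.223432540893555)
scene bore ((484.014404296875, -108.72926330566406), (10.714790344238281, 14.917882919311523), 18.211830139160156)
scene green top ((656.193115234375, 164.34291076660156), (34.18519973754883, 39.12409591674805), 76.79974365234375)
900.3620528467551
big 447.922036389676 520.2730669730211 226.23482726923007 297.93091823628953
scene park ((538.3299560546875, 120.55398559570312), (46.98070526123047, 91.20547485351562), 83.45283508300781)
```

```bash
python3 -m handwheel '[{"delta_pos":[-1.6,-0.6,-3.2],"twist":[0,0.098,0],"jaw":1},{"delta_pos":[-3.2,-1.2,-6.4],"twist":[0,0.196,0],"jaw":1},{"delta_pos":[-4.8,-1.8,-9.6],"twist":[0,0.294,0],"jaw":1},{"delta_pos":[-6.4,-2.4,-12.8],"twist":[0,0.392,0],"jaw":1},{"delta_pos":[-8,-3,-16],"twist":[0,0.49,0],"jaw":1},{"delta_pos":[-9.6,-3,-19.2],"twist":[0,0.588,0],"jaw":1},{"delta_pos":[-11.2,-3,-22.4],"twist":[0,0.686,0],"jaw":1},{"delta_pos":[-12.8,-3,-25.6],"twist":[0,0.784,0],"jaw":1},{"delta_pos":[-14.4,-3,-28.8],"twist":[0,0.882,0],"jaw":1},{"delta_pos":[-16,-3,-32],"twist":[0,0.979,0],"jaw":1}]' 30
cat >> h.py <<'E'
from scipy.spatial.transform import Rotation as Ro
def st(target=None,yaw=None):
    s=telemetry.sense();q=s['ee_rot'];R=Ro.from_quat([q[1],q[2],q[3],q[0]]).as_matrix()
    print('t',s['time_s'],'p',s['eef_pos'].round(1),'yaw',np.degrees(np.arctan2(R[1,0],R[0,0])).round(2),'tooldown',R[:,1].round(4),'F',s['force'].round(1),'M',s['wrist_torque'].round(2),'w',round(s['grip_width'],3),'q',s['joints'].round(2))
    if target is not None: print('delta cm',(R.T@(np.array(target)-s['eef_pos'])/10).round(2))
    return s,R
E
python3 -c "
from h import *
st([537,140.5,250])"
```

```text
time_s: 1.18
eef_pos: [413.0, 255.2, 261.4]
ee_rot: [0.7, -0.699, -0.103, 0.103]
force: [0.6, 1.1, 0.1]
grip_width: 1.0
t 1.1833 p [413.  255.2 261.4] yaw 16.79 tooldown [ 3.e-04  2.e-04 -1.e+00] F [0.6 1.1 0.1] M [-0.01  0.04 -0.02] w 1.0 q [0.31 0.2  1.56 0.   1.38 0.02]
delta cm [  8.56   1.15 -14.57]
```

```bash
python3 -m handwheel '[{"delta_pos":[1.7,0,-2.9],"twist":[0,0,0],"jaw":1},{"delta_pos":[3.4,0,-5.8],"twist":[0,0,0],"jaw":1},{"delta_pos":[5.1,0,-8.7],"twist":[0,0,0],"jaw":1},{"delta_pos":[6.8,0,-11.6],"twist":[0,0,0],"jaw":1},{"delta_pos":[8.1,0,-13.6],"twist":[0,0,0],"jaw":1},{"delta_pos":[8.56,0,-14.57],"twist":[0,0,0],"jaw":1},{"delta_pos":[8.56,0,-14.57],"twist":[0,0,0],"jaw":1},{"delta_pos":[8.56,0.6,-14.57],"twist":[0,0,0],"jaw":1},{"delta_pos":[8.56,1.1,-14.57],"twist":[0,0,0],"jaw":1},{"delta_pos":[8.56,1.1,-14.57],"twist":[0,0,0],"jaw":1}]'
python3 -c "
from h import *
st([537,140.5,122])
c=cam('wrist');save(c,'w1');P=cloud(c)
print((c['R']@np.array([0,0,1])).round(3), (c['R'].T@-c['t']).round(1))
m=(np.hypot(P[...,0]-537,P[...,1]-140)<40)&(P[...,2]>150)&(P[...,2]<180)
cs=max(cv2.findContours(m.astype(np.uint8),0,1)[0],key=cv2.contourArea)
print(cv2.minAreaRect(onz(c,cs.reshape(-1,2),166)[:,:2].astype(np.float32)),np.median(P[m],0))
print('grasp axis px',proj(c,[[537,140.5,166],[537,140.5,231]]))
"
```

```text
time_s: 2.02
eef_pos: [535.3, 143.6, 249.1]
ee_rot: [0.699, -0.699, -0.105, 0.106]
force: [0.3, -0.4, -0.3]
grip_width: 0.998
t 2.0167 p [535.3 143.6 249.1] yaw 17.16 tooldown [-0.0022  0.     -1.    ] F [ 0.3 -0.4 -0.3] M [ 0.01 -0.03 -0.05] w 0.998 q [ 0.05  0.37  1.38  0.    1.4  -0.25]
delta cm [ 0.1  12.71 -0.36]
[-0.001  0.287 -0.958] [513.9 214.5 392.6]
((537.3948364257812, 144.590576171875), (35.517940521240234, 39.021514892578125), 15.610054016113281) [537.03693407 145.7772272  166.9817392 ]
grasp axis px [[317.34178843 255.68340562]
 [317.51254878 295.00510222]]
```

View pics/w1.png

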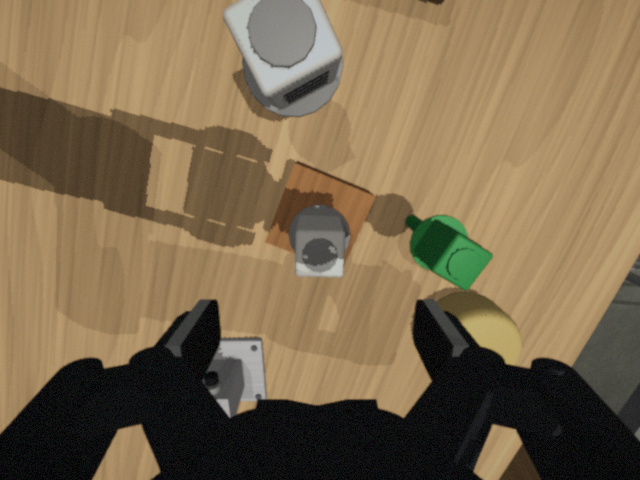

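```bash
python3 -m handwheel '[{"delta_pos":[0,2,0],"twist":[0,0,0],"jaw":1},{"delta_pos":[0,4,0],"twist":[0,0,0],"jaw":1},{"delta_pos":[0,5.5,0],"twist":[0,0,0],"jaw":1},{"delta_pos":[0,7,0],"twist":[0,0,0],"jaw":1},{"delta_pos":[0,8.5,0],"twist":[0,0,0],"jaw":1},{"delta_pos":[0,10,0],"twist":[0,0,0],"jaw":1},{"delta_pos":[0,11,0],"twist":[0,0,0],"jaw":1},{"delta_pos":[0,12,0],"twist":[0,0,0],"jaw":1},{"delta_pos":[0,12.6,0],"twist":[0,0,0],"jaw":1},{"delta_pos":[0,12.6,0],"twist":[0,0,0],"jaw":1}]'
python3 -c "
from h import *
st([537,140.5,122])
c=cam('wrist');save(c,'w2');P=cloud(c)
m=(np.hypot(P[...,0]-537,P[...,1]-140)<40)&(P[...,2]>161)&(P[...,2]<172)
cs=max(cv2.findContours(m.astype(np.uint8),0,1)[0],key=cv2.contourArea)
print(cv2.minAreaRect(onz(c,cs.reshape(-1,2),166)[:,:2].astype(np.float32)),np.median(P[m],0))
"
```

```text
time_s: 2.9
eef_pos: [536.1, 142.7, 123.4]
ee_rot: [0.699, -0.699, -0.105, 0.106]
force: [-0.7, -0.3, -0.1]
grip_width: 1.0
t 2.9 p [536.1 142.7 123.4] yaw 17.09 tooldown [-1.5e-03 -1.0e-04 -1.0e+00] F [-0.7 -0.3 -0.1] M [0.06 0.02 0.01] w 1.0 q [ 0.05  0.48  1.55 -0.    1.11 -0.25]
delta cm [ 0.02  0.14 -0.24]
((537.3897705078125, 143.9237060546875), (35.43305206298828, 38.05103302001953), 15.834938049316406) [536.6011975  146.81657354 167.10795136]
```

View pics/w2.png

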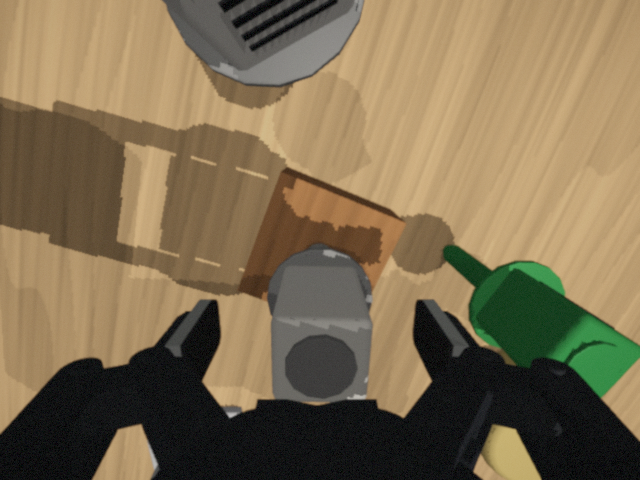

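```bash
python3 -c "
from h import *
c=cam('wrist');f=c['frame']
m=np.zeros((480,640),np.uint8);m[335:400,284:358]=(f[335:400,284:358].mean(2)<88)
cs=max(cv2.findContours(m,0,1)[0],key=cv2.contourArea);e=cv2.fitEllipse(cs);print(e,onz(c,[e[0]],167))
print(onz(c,[[322,368],[272,350],[372,350]],167))
c=cam('top')
f=c['frame'];g=(f.mean(2)).astype(np.uint8)
print(c['z_map'][283,257])
save(c,'t2')
"
```

```text
((319.4142150878906, 364.5389709472656), (61.91341018676758, 71.98594665527344), 89.74510192871094) [[538.14884281 141.42618475 167.        ]]
[[539.47726075 140.28358396 167.        ]
 [520.33714603 142.31489245 167.        ]
 [554.14579465 152.63566073 167.        ]]
536.3643
```

```bash
python3 -m handwheel '[{"delta_pos":[0.1,0.1,-0.2],"twist":[0,0,0],"jaw":1},{"delta_pos":[0.1,0.1,-0.2],"twist":[0,0,0],"jaw":0.6},{"delta_pos":[0.1,0.1,-0.2],"twist":[0,0,0],"jaw":0.3},{"delta_pos":[0.1,0.1,-0.2],"twist":[0,0,0],"jaw":0.3},{"delta_pos":[0.1,0.1,-0.2],"twist":[0,0,0],"jaw":0.3},{"delta_pos":[0.1,0.1,-0.2],"twist":[0,0,0],"jaw":0.3},{"delta_pos":[0.1,0.1,-0.2],"twist":[0,0,0],"jaw":0.3},{"delta_pos":[0.1,0.1,-0.2],"twist":[0,0,0],"jaw":0.3},{"delta_pos":[0.1,0.1,-0.2],"twist":[0,0,0],"jaw":0.3},{"delta_pos":[0.1,0.1,-0.2],"twist":[0,0,0],"jaw":0.3}]' 60
python3 -c "
from h import *
st()
c=cam('wrist');save(c,'w3')"
```

```text
time_s: 3.88
eef_pos: [538.3, 140.9, 123.6]
ee_rot: [-0.699, 0.699, 0.105, -0.105]
force: [-1.4, 0.1, 4.6]
grip_width: 0.416
t 3.8833 p [538.3 140.9 123.6] yaw 17.07 tooldown [ 5.e-04 -1.e-04 -1.e+00] F [-1.4  0.1  4.6] M [-0.1   0.18 -0.03] w 0.416 q [ 0.05  0.49  1.54 -0.    1.11 -0.25]
```

View pics/w3.png

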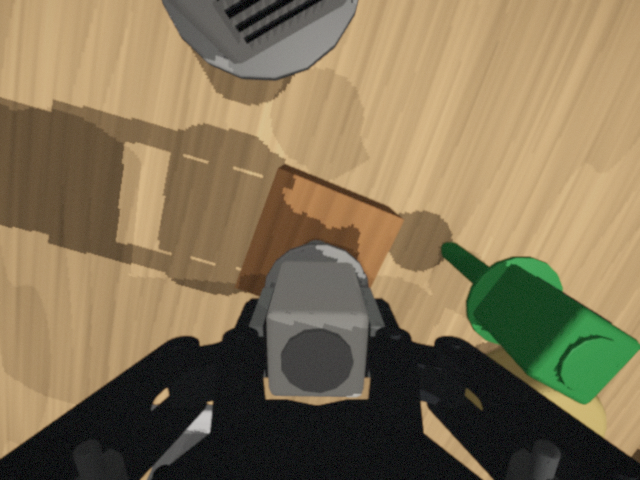

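The wrist view shows the head centred between the pads at (317,350), held at a width of about 36 mm. Next I lift it straight up.

```bash
python3 -m handwheel '[{"delta_pos":[0,-0.5,0],"twist":[0,0,0],"jaw":0.3},{"delta_pos":[0,-1.5,0],"twist":[0,0,0],"jaw":0.3},{"delta_pos":[0,-2.8,0],"twist":[0,0,0],"jaw":0.3},{"delta_pos":[0,-4.2,0],"twist":[0,0,0],"jaw":0.3},{"delta_pos":[0,-5.6,0],"twist":[0,0,0],"jaw":0.3},{"delta_pos":[0,-7,0],"twist":[0,0,0],"jaw":0.3},{"delta_pos":[0,-8.5,0],"twist":[0,0,0],"jaw":0.3},{"delta_pos":[0,-10,0],"twist":[0,0,0],"jaw":0.3},{"delta_pos":[0,-11,0],"twist":[0,0,0],"jaw":0.3},{"delta_pos":[0,-11.5,0],"twist":[0,0,0],"jaw":0.3}]'
python3 -c "
from h import *
st([483.5,-109.5,235])
c=cam('scene');save(c,'s3')
c=cam('wrist');save(c,'w4')"
```

```text
time_s: 4.77
eef_pos: [538.4, 141.0, 239.9]
ee_rot: [-0.699, 0.699, 0.106, -0.104]
force: [0.5, 0.0, -2.3]
grip_width: 0.412
t 4.7667 p [538.4 141.  239.9] yaw 17.08 tooldown [ 1.9e-03  1.0e-04 -1.0e+00] F [ 0.5  0.  -2.3] M [ 0.07 -0.01 -0.02] w 0.412 q [ 0.05  0.38  1.39  0.    1.38 -0.25]
delta cm [-12.6    0.48 -22.33]
```

View pics/s3.png

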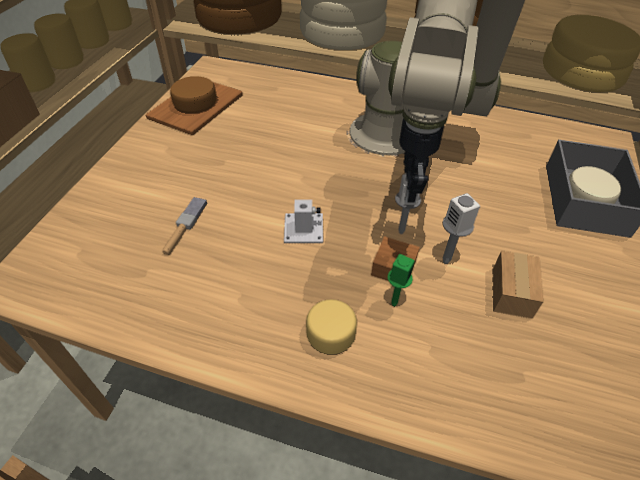

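```bash
python3 -m handwheel '[{"delta_pos":[-1.2,0,-2],"twist":[0,0,0],"jaw":0.3},{"delta_pos":[-2.7,0,-4.7],"twist":[0,0,0],"jaw":0.3},{"delta_pos":[-4.3,0,-7.5],"twist":[0,0,0],"jaw":0.3},{"delta_pos":[-5.9,0,-10.4],"twist":[0,0,0],"jaw":0.3},{"delta_pos":[-7.5,0,-13.3],"twist":[0,0,0],"jaw":0.3},{"delta_pos":[-9.1,0,-16.1],"twist":[0,0,0],"jaw":0.3},{"delta_pos":[-10.6,0,-18.8],"twist":[0,0,0],"jaw":0.3},{"delta_pos":[-11.7,0,-20.8],"twist":[0,0,0],"jaw":0.3},{"delta_pos":[-12.4,0,-22],"twist":[0,0,0],"jaw":0.3},{"delta_pos":[-12.6,0,-22.3],"twist":[0,0,0],"jaw":0.3}]'
python3 -m handwheel '[{"delta_pos":[0,0.5,0],"twist":[0,0,0],"jaw":0.3},{"delta_pos":[0,1,0],"twist":[0,0,0],"jaw":0.3},{"delta_pos":[0,1.5,0],"twist":[0,0,0],"jaw":0.3},{"delta_pos":[0,2,0],"twist":[0,0,0],"jaw":0.3},{"delta_pos":[0,2.5,0],"twist":[0,0,0],"jaw":0.3},{"delta_pos":[0,2.8,0],"twist":[0,0,0],"jaw":0.3},{"delta_pos":[0,2.8,0],"twist":[0,0,0],"jaw":0.3},{"delta_pos":[0,2.8,0],"twist":[0,0,0],"jaw":0.3},{"delta_pos":[0,2.8,0],"twist":[0,0,0],"jaw":0.3},{"delta_pos":[0,2.8,0],"twist":[0,0,0],"jaw":0.3}]'
python3 -c "
from h import *
st([483.5,-109.5,235])
for n in ['scene','top','wrist']:
    c=cam(n);save(c,n+'5')
    import pickle;pickle.dump(c,open(n+'5.pkl','wb'))
    p=proj(c,[[483.5,-109.5,85],[483.5,-109.5,98]]);print(n,p.round(1))
    u,v=p[0].astype(int);x0,y0=max(0,u-60),max(0,v-60);cv2.imwrite('pics/'+n+'5c.png',cv2.resize(c['frame'][y0:y0+120,x0:x0+120,::-1],None,fx=5,fy=5,interpolation=2));print(x0,y0)
"
```

```text
time_s: 5.7
eef_pos: [482.4, -111.1, 237.3]
ee_rot: [0.7, -0.699, -0.103, 0.105]
force: [-0.5, -0.1, -2.6]
grip_width: 0.413
time_s: 6.53
eef_pos: [483.3, -109.3, 210.6]
ee_rot: [-0.699, 0.699, 0.105, -0.105]
force: [-0.3, -0.7, -2.6]
grip_width: 0.416
t 6.5333 p [ 483.3 -109.3  210.6] yaw 17.07 tooldown [ 5.e-04 -3.e-04 -1.e+00] F [-0.3 -0.7 -2.6] M [0.05 0.   0.07] w 0.416 q [-0.46  0.27  1.62  0.    1.26 -0.76]
delta cm [ 0.01 -2.44 -0.03]
scene [[302.8 205.3]
 [302.7 201.5]]
242 145
top [[383.7 306.8]
 [384.5 306.9]]
323 246
wrist [[316.3 235.7]
 [316.3 240. ]]
256 175
```

View pics/scene5c.png

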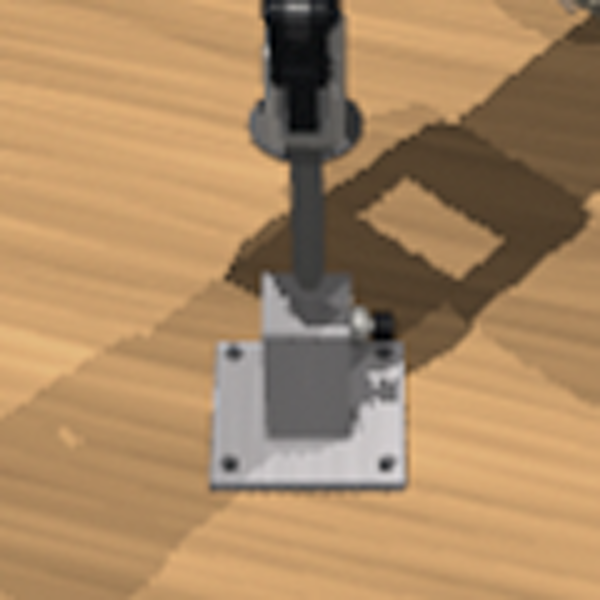

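View pics/top5c.png

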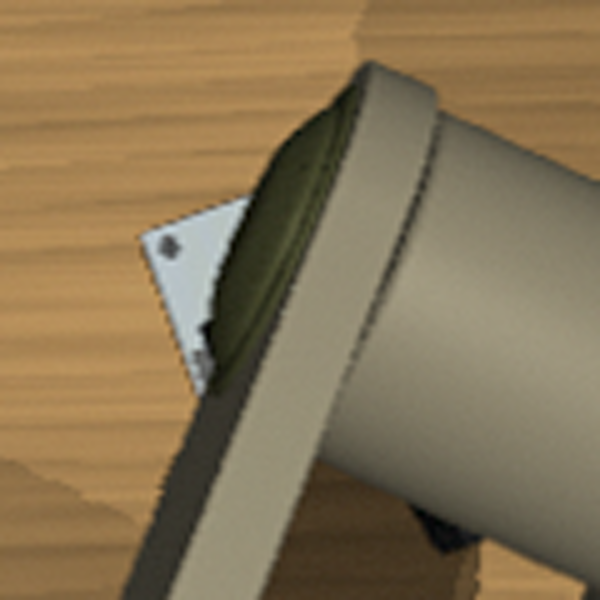

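View pics/wrist5.png

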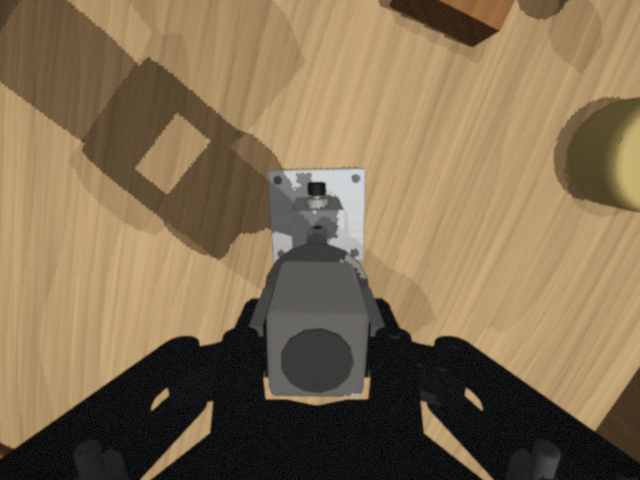

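```bash
python3 -m handwheel '[{"delta_pos":[0,0.3,0],"twist":[0,0,0],"jaw":0.3},{"delta_pos":[0,0.6,0],"twist":[0,0,0],"jaw":0.3},{"delta_pos":[0,0.9,0],"twist":[0,0,0],"jaw":0.3},{"delta_pos":[0,1.1,0],"twist":[0,0,0],"jaw":0.3},{"delta_pos":[0,1.2,0],"twist":[0,0,0],"jaw":0.3},{"delta_pos":[0,1.3,0],"twist":[0,0,0],"jaw":0.3},{"delta_pos":[0,1.4,0],"twist":[0,0,0],"jaw":0.3},{"delta_pos":[0,1.5,0],"twist":[0,0,0],"jaw":0.3},{"delta_pos":[0,1.6,0],"twist":[0,0,0],"jaw":0.3},{"delta_pos":[0,1.6,0],"twist":[0,0,0],"jaw":0.3}]'
python3 -c "
from h import *
st()
for n in ['scene','wrist']:
    c=cam(n);save(c,n+'6')
    p=proj(c,[[483.5,-109.5,85],[483.5,-109.5,98]])
    u,v=p[0].astype(int);x0,y0=max(0,u-40),max(0,v-60);cv2.imwrite('pics/'+n+'6c.png',cv2.resize(c['frame'][y0:y0+100,x0:x0+80,::-1],None,fx=6,fy=6,interpolation=2))
"
```

```text
time_s: 7.52
eef_pos: [483.1, -109.2, 194.1]
ee_rot: [0.699, -0.699, -0.105, 0.105]
force: [0.5, -0.6, -2.2]
grip_width: 0.416
t 7.5167 p [ 483.1 -109.2  194.1] yaw 17.08 tooldown [-2.e-04  1.e-04 -1.e+00] F [ 0.5 -0.6 -2.2] M [-0.04 -0.02 -0.02] w 0.416 q [-0.46  0.28  1.64 -0.    1.22 -0.76]
```

View pics/scene6c.png

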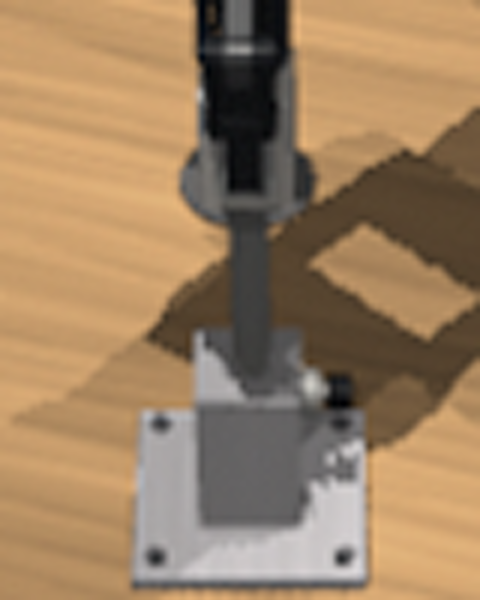

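View pics/wrist6c.png

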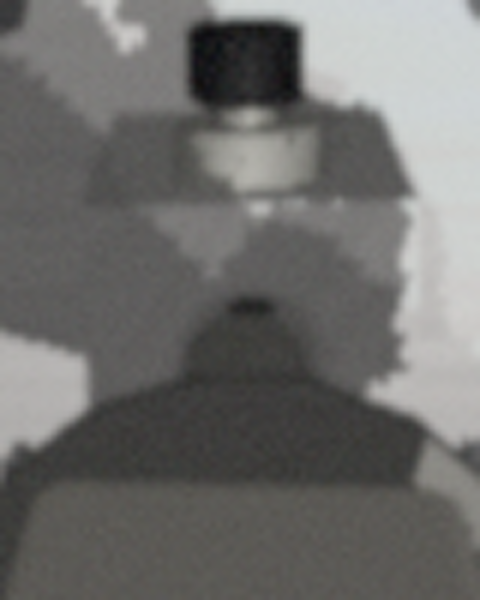

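```bash
python3 -m handwheel '[{"delta_pos":[0,0.1,0],"twist":[0,0,0],"jaw":0.3},{"delta_pos":[0,0.2,0],"twist":[0,0,0],"jaw":0.3},{"delta_pos":[0,0.3,0],"twist":[0,0,0],"jaw":0.3},{"delta_pos":[0,0.4,0],"twist":[0,0,0],"jaw":0.3},{"delta_pos":[0,0.5,0],"twist":[0,0,0],"jaw":0.3},{"delta_pos":[0,0.6,0],"twist":[0,0,0],"jaw":0.3},{"delta_pos":[0,0.6,0],"twist":[0,0,0],"jaw":0.3},{"delta_pos":[0,0.6,0],"twist":[0,0,0],"jaw":0.3},{"delta_pos":[0,0.6,0],"twist":[0,0,0],"jaw":0.3},{"delta_pos":[0,0.6,0],"twist":[0,0,0],"jaw":0.3}]'
python3 -c "
from h import *
st()"
```

```text
time_s: 8.45
eef_pos: [483.3, -109.3, 188.3]
ee_rot: [-0.699, 0.699, 0.105, -0.105]
force: [0.6, -1.4, -3.0]
grip_width: 0.411
t 8.45 p [ 483.3 -109.3  188.3] yaw 17.08 tooldown [ 3.e-04 -2.e-04 -1.e+00] F [ 0.6 -1.4 -3. ] M [-0.16 -0.36  0.05] w 0.411 q [-0.46  0.29  1.65 -0.    1.2  -0.76]
```

```bash
python3 -m handwheel '[{"delta_pos":[0,0.1,0],"twist":[0,0,0],"jaw":0.3},{"delta_pos":[0,0.1,0],"twist":[0,0,0],"jaw":0.3},{"delta_pos":[0,0.2,0],"twist":[0,0,0],"jaw":0.3},{"delta_pos":[0,0.2,0],"twist":[0,0,0],"jaw":0.3},{"delta_pos":[0,0.3,0],"twist":[0,0,0],"jaw":0.3},{"delta_pos":[0,0.3,0],"twist":[0,0,0],"jaw":0.3},{"delta_pos":[0,0.4,0],"twist":[0,0,0],"jaw":0.3},{"delta_pos":[0,0.4,0],"twist":[0,0,0],"jaw":0.3},{"delta_pos":[0,0.4,0],"twist":[0,0,0],"jaw":0.3},{"delta_pos":[0,0.4,0],"twist":[0,0,0],"jaw":0.3}]'
python3 -c "
from h import *
for i in range(1): st()"
```

```text
time_s: 9.28
eef_pos: [483.3, -109.3, 184.3]
ee_rot: [-0.699, 0.699, 0.105, -0.105]
force: [3.0, -2.2, -2.5]
grip_width: 0.415
t 9.2833 p [ 483.3 -109.3  184.3] yaw 17.07 tooldown [ 4.e-04 -2.e-04 -1.e+00] F [ 3.  -2.2 -2.5] M [-0.47 -0.84  0.  ] w 0.415 q [-0.46  0.29  1.66  0.    1.19 -0.76]
```

```bash
python3 -m handwheel '[{"delta_pos":[0.05,0,0],"twist":[0,0,0],"jaw":0.3},{"delta_pos":[0.05,0,0],"twist":[0,0,0],"jaw":0.3},{"delta_pos":[0.08,0,0],"twist":[0,0,0],"jaw":0.3},{"delta_pos":[0.08,0,0],"twist":[0,0,0],"jaw":0.3},{"delta_pos":[0.08,0,0],"twist":[0,0,0],"jaw":0.3},{"delta_pos":[0.08,0.1,0],"twist":[0,0,0],"jaw":0.3},{"delta_pos":[0.08,0.1,0],"twist":[0,0,0],"jaw":0.3},{"delta_pos":[0.08,0.1,0],"twist":[0,0,0],"jaw":0.3},{"delta_pos":[0.08,0.1,0],"twist":[0,0,0],"jaw":0.3},{"delta_pos":[0.08,0.1,0],"twist":[0,0,0],"jaw":0.3}]'
python3 -c "
from h import *
s,R=st();print((R.T@s['force']).round(2),(R.T@s['wrist_torque']).round(2))"
```

```text
time_s: 10.12
eef_pos: [483.9, -109.0, 183.2]
ee_rot: [0.699, -0.699, -0.105, 0.105]
force: [0.9, -3.4, -2.7]
grip_width: 0.413
t 10.1167 p [ 483.9 -109.   183.2] yaw 17.08 tooldown [-1.e-04  0.e+00 -1.e+00] F [ 0.9 -3.4 -2.7] M [-0.76 -0.26 -0.03] w 0.413 q [-0.46  0.29  1.65 -0.    1.19 -0.76]
[-0.18  2.71 -3.52] [-0.8   0.03 -0.02]
```

```bash
python3 -m handwheel '[{"delta_pos":[0,0,-0.05],"twist":[0,0,0],"jaw":0.3},{"delta_pos":[0,0,-0.05],"twist":[0,0,0],"jaw":0.3},{"delta_pos":[0,0,-0.08],"twist":[0,0,0],"jaw":0.3},{"delta_pos":[0,0,-0.08],"twist":[0,0,0],"jaw":0.3},{"delta_pos":[0,0,-0.08],"twist":[0,0,0],"jaw":0.3},{"delta_pos":[0,0,-0.08],"twist":[0,0,0],"jaw":0.3},{"delta_pos":[0,0,-0.08],"twist":[0,0,0],"jaw":0.3},{"delta_pos":[0,0,-0.08],"twist":[0,0,0],"jaw":0.3},{"delta_pos":[0,0,-0.08],"twist":[0,0,0],"jaw":0.3},{"delta_pos":[0,0,-0.08],"twist":[0,0,0],"jaw":0.3}]'
python3 -c "
from h import *
s,R=st();print((R.T@s['force']).round(2),(R.T@s['wrist_torque']).round(2))"
```

```text
time_s: 10.95
eef_pos: [484.1, -109.7, 183.2]
ee_rot: [0.699, -0.699, -0.105, 0.105]
force: [0.7, -0.4, -1.9]
grip_width: 0.415
t 10.95 p [ 484.1 -109.7  183.2] yaw 17.08 tooldown [-3.e-04  2.e-04 -1.e+00] F [ 0.7 -0.4 -1.9] M [-0.1  -0.03  0.02] w 0.415 q [-0.46  0.29  1.65  0.    1.19 -0.76]
[ 0.56  1.89 -0.64] [-0.11 -0.02 -0.  ]
```

```bash
python3 -m handwheel '[{"delta_pos":[0,0.05,0],"twist":[0,0,0],"jaw":0.3},{"delta_pos":[0,0.1,0],"twist":[0,0,0],"jaw":0.3},{"delta_pos":[0,0.15,0],"twist":[0,0,0],"jaw":0.3},{"delta_pos":[0,0.2,0],"twist":[0,0,0],"jaw":0.3},{"delta_pos":[0,0.25,0],"twist":[0,0,0],"jaw":0.3},{"delta_pos":[0,0.3,0],"twist":[0,0,0],"jaw":0.3},{"delta_pos":[0,0.35,0],"twist":[0,0,0],"jaw":0.3},{"delta_pos":[0,0.4,0],"twist":[0,0,0],"jaw":0.3},{"delta_pos":[0,0.4,0],"twist":[0,0,0],"jaw":0.3},{"delta_pos":[0,0.4,0],"twist":[0,0,0],"jaw":0.3}]'
python3 -c "
from h import *
s,R=st();print((R.T@s['force']).round(2),(R.T@s['wrist_torque']).round(2))"
```

```text
time_s: 11.78
eef_pos: [484.3, -109.9, 179.3]
ee_rot: [-0.699, 0.699, 0.105, -0.105]
force: [0.7, -2.2, -1.8]
grip_width: 0.415
t 11.7833 p [ 484.3 -109.9  179.3] yaw 17.07 tooldown [ 3.e-04 -3.e-04 -1.e+00] F [ 0.7 -2.2 -1.8] M [-0.51 -0.18 -0.01] w 0.415 q [-0.46  0.3   1.66 -0.    1.18 -0.76]
[ 0.01  1.8  -2.29] [-0.54  0.01 -0.02]
```

```bash
python3 -m handwheel '[{"delta_pos":[0,0.05,0],"twist":[0,0,0],"jaw":0.3},{"delta_pos":[0,0.1,0],"twist":[0,0,0],"jaw":0.3},{"delta_pos":[0,0.15,0],"twist":[0,0,0],"jaw":0.3},{"delta_pos":[0,0.2,0],"twist":[0,0,0],"jaw":0.3},{"delta_pos":[0,0.25,0],"twist":[0,0,0],"jaw":0.3},{"delta_pos":[0,0.3,0],"twist":[0,0,0],"jaw":0.3},{"delta_pos":[0,0.35,0],"twist":[0,0,0],"jaw":0.3},{"delta_pos":[0,0.4,0],"twist":[0,0,0],"jaw":0.3},{"delta_pos":[0,0.4,0],"twist":[0,0,0],"jaw":0.3},{"delta_pos":[0,0.4,0],"twist":[0,0,0],"jaw":0.3}]'
python3 -c "
from h import *
s,R=st();print((R.T@s['force']).round(2),(R.T@s['wrist_torque']).round(2))"
```

```text
time_s: 12.62
eef_pos: [484.2, -109.8, 175.2]
ee_rot: [-0.699, 0.699, 0.105, -0.105]
force: [0.5, -3.7, -1.3]
grip_width: 0.415
t 12.6167 p [ 484.2 -109.8  175.2] yaw 17.07 tooldown [ 2.e-04 -2.e-04 -1.e+00] F [ 0.5 -3.7 -1.3] M [-1.03 -0.56  0.02] w 0.415 q [-0.46  0.3   1.66 -0.    1.17 -0.76]
[-0.6   1.33 -3.71] [-1.15 -0.02 -0.23]
```

```bash
python3 -m handwheel '[{"delta_pos":[0,0.05,0],"twist":[0,0,0],"jaw":0.3},{"delta_pos":[0,0.1,0],"twist":[0,0,0],"jaw":0.3},{"delta_pos":[0,0.15,0],"twist":[0,0,0],"jaw":0.3},{"delta_pos":[0,0.2,0],"twist":[0,0,0],"jaw":0.3},{"delta_pos":[0,0.25,0],"twist":[0,0,0],"jaw":0.3},{"delta_pos":[0,0.3,0],"twist":[0,0,0],"jaw":0.3},{"delta_pos":[0,0.35,0],"twist":[0,0,0],"jaw":0.3},{"delta_pos":[0,0.4,0],"twist":[0,0,0],"jaw":0.3},{"delta_pos":[0,0.45,0],"twist":[0,0,0],"jaw":0.3},{"delta_pos":[0,0.5,0],"twist":[0,0,0],"jaw":0.3}]'
python3 -c "
from h import *
s,R=st();print((R.T@s['force']).round(2),(R.T@s['wrist_torque']).round(2))
c=cam('wrist');save(c,'w7')"
```

```text
time_s: 13.45
eef_pos: [484.1, -110.2, 170.5]
ee_rot: [-0.699, 0.7, 0.105, -0.105]
force: [-0.0, -5.1, 2.5]
grip_width: 0.417
t 13.45 p [ 484.1 -110.2  170.5] yaw 17.08 tooldown [-2.0e-04 -1.1e-03 -1.0e+00] F [-0.  -5.1  2.5] M [-1.41 -0.07  0.04] w 0.417 q [-0.46  0.31  1.67 -0.    1.16 -0.76]
[-1.52 -2.45 -4.88] [-1.37 -0.04  0.34]
```

View pics/w7.png

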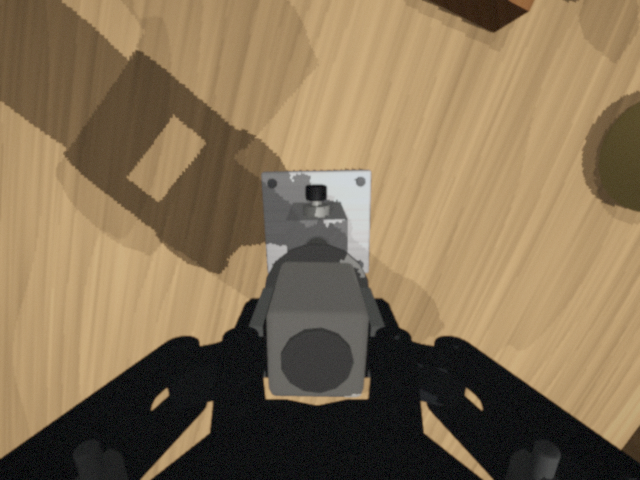

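```bash
cat > f.py <<'E'
from h import *
s,R=st();print((R.T@s['force']).round(2),'foot',round(s['eef_pos'][2]-113.6,1))
E
python3 -m handwheel '[{"delta_pos":[0,0.05,0],"twist":[0,0,0],"jaw":0.3},{"delta_pos":[0,0.1,0],"twist":[0,0,0],"jaw":0.3},{"delta_pos":[0,0.15,0],"twist":[0,0,0],"jaw":0.3},{"delta_pos":[0,0.2,0],"twist":[0,0,0],"jaw":0.3},{"delta_pos":[0,0.25,0],"twist":[0,0,0],"jaw":0.3},{"delta_pos":[0,0.3,0],"twist":[0,0,0],"jaw":0.3},{"delta_pos":[0,0.35,0],"twist":[0,0,0],"jaw":0.3},{"delta_pos":[0,0.4,0],"twist":[0,0,0],"jaw":0.3},{"delta_pos":[0,0.4,0],"twist":[0,0,0],"jaw":0.3},{"delta_pos":[0,0.4,0],"twist":[0,0,0],"jaw":0.3}]'; python3 f.py
```

```text
time_s: 14.33
eef_pos: [484.2, -110.1, 166.4]
ee_rot: [-0.699, 0.7, 0.105, -0.105]
force: [1.4, -3.7, -1.3]
grip_width: 0.415
t 14.3333 p [ 484.2 -110.1  166.4] yaw 17.08 tooldown [ 3.e-04 -8.e-04 -1.e+00] F [ 1.4 -3.7 -1.3] M [-1.35 -0.36  0.03] w 0.415 q [-0.46  0.31  1.68 -0.    1.15 -0.76]
[ 0.26  1.31 -3.9 ] foot 52.8
```

```bash
python3 -m handwheel '[{"delta_pos":[0,0.03,0],"twist":[0,0,0],"jaw":0.3},{"delta_pos":[0,0.06,0],"twist":[0,0,0],"jaw":0.3},{"delta_pos":[0,0.09,0],"twist":[0,0,0],"jaw":0.3},{"delta_pos":[0,0.12,0],"twist":[0,0,0],"jaw":0.3},{"delta_pos":[0,0.15,0],"twist":[0,0,0],"jaw":0.3},{"delta_pos":[0,0.18,0],"twist":[0,0,0],"jaw":0.3},{"delta_pos":[0,0.21,0],"twist":[0,0,0],"jaw":0.3},{"delta_pos":[0,0.24,0],"twist":[0,0,0],"jaw":0.3},{"delta_pos":[0,0.27,0],"twist":[0,0,0],"jaw":0.3},{"delta_pos":[0,0.3,0],"twist":[0,0,0],"jaw":0.3}]' >/dev/null; python3 f.py
```

```text
t 15.1667 p [ 484.3 -110.1  163.5] yaw 17.08 tooldown [ 5.e-04 -9.e-04 -1.e+00] F [ 2.1 -4.8  0. ] M [-1.31 -0.41 -0.07] w 0.412 q [-0.46  0.32  1.68 -0.    1.14 -0.76]
[ 0.64 -0.02 -5.18] foot 49.9
```

```bash
python3 -m handwheel '[{"delta_pos":[0,0.03,0],"twist":[0,0,0],"jaw":0.3},{"delta_pos":[0,0.06,0],"twist":[0,0,0],"jaw":0.3},{"delta_pos":[0,0.09,0],"twist":[0,0,0],"jaw":0.3},{"delta_pos":[0,0.12,0],"twist":[0,0,0],"jaw":0.3},{"delta_pos":[0,0.15,0],"twist":[0,0,0],"jaw":0.3},{"delta_pos":[0,0.18,0],"twist":[0,0,0],"jaw":0.3},{"delta_pos":[0,0.21,0],"twist":[0,0,0],"jaw":0.3},{"delta_pos":[0,0.24,0],"twist":[0,0,0],"jaw":0.3},{"delta_pos":[0,0.27,0],"twist":[0,0,0],"jaw":0.3},{"delta_pos":[0,0.3,0],"twist":[0,0,0],"jaw":0.3}]' >/dev/null; python3 f.py
```

```text
t 16.0 p [ 484.4 -110.2  160.6] yaw 17.08 tooldown [ 6.e-04 -1.e-03 -1.e+00] F [ 1.4 -5.1 -0.7] M [-1.35 -0.31 -0.03] w 0.411 q [-0.46  0.32  1.68 -0.    1.14 -0.76]
[-0.18  0.71 -5.24] foot 47.0
```

```bash
python3 -m handwheel '[{"delta_pos":[0,0.03,0],"twist":[0,0,0],"jaw":0.3},{"delta_pos":[0,0.06,0],"twist":[0,0,0],"jaw":0.3},{"delta_pos":[0,0.09,0],"twist":[0,0,0],"jaw":0.3},{"delta_pos":[0,0.12,0],"twist":[0,0,0],"jaw":0.3},{"delta_pos":[0,0.15,0],"twist":[0,0,0],"jaw":0.3},{"delta_pos":[0,0.18,0],"twist":[0,0,0],"jaw":0.3},{"delta_pos":[0,0.21,0],"twist":[0,0,0],"jaw":0.3},{"delta_pos":[0,0.24,0],"twist":[0,0,0],"jaw":0.3},{"delta_pos":[0,0.27,0],"twist":[0,0,0],"jaw":0.3},{"delta_pos":[0,0.3,0],"twist":[0,0,0],"jaw":0.3}]' >/dev/null; python3 f.py
```

```text
t 16.8333 p [ 484.4 -110.2  157.6] yaw 17.08 tooldown [ 7.e-04 -1.e-03 -1.e+00] F [ 1.2 -4.8  1. ] M [-1.35 -0.29  0.04] w 0.416 q [-0.46  0.32  1.69 -0.    1.13 -0.76]
[-0.26 -0.99 -4.94] foot 44.0
```

```bash
python3 -m handwheel '[{"delta_pos":[0,0.03,0],"twist":[0,0,0],"jaw":0.3},{"delta_pos":[0,0.06,0],"twist":[0,0,0],"jaw":0.3},{"delta_pos":[0,0.09,0],"twist":[0,0,0],"jaw":0.3},{"delta_pos":[0,0.12,0],"twist":[0,0,0],"jaw":0.3},{"delta_pos":[0,0.15,0],"twist":[0,0,0],"jaw":0.3},{"delta_pos":[0,0.18,0],"twist":[0,0,0],"jaw":0.3},{"delta_pos":[0,0.21,0],"twist":[0,0,0],"jaw":0.3},{"delta_pos":[0,0.24,0],"twist":[0,0,0],"jaw":0.3},{"delta_pos":[0,0.27,0],"twist":[0,0,0],"jaw":0.3},{"delta_pos":[0,0.3,0],"twist":[0,0,0],"jaw":0.3}]' >/dev/null; python3 f.py
```

```text
t 17.6667 p [ 484.4 -110.2  154.6] yaw 17.07 tooldown [ 6.e-04 -9.e-04 -1.e+00] F [ 1.7 -5.4  0.9] M [-1.38 -0.35 -0.04] w 0.413 q [-0.46  0.33  1.69 -0.    1.12 -0.76]
[ 0.03 -0.89 -5.64] foot 41.0
```

```bash
python3 -m handwheel '[{"delta_pos":[0,0.03,0],"twist":[0,0,0],"jaw":0.3},{"delta_pos":[0,0.06,0],"twist":[0,0,0],"jaw":0.3},{"delta_pos":[0,0.09,0],"twist":[0,0,0],"jaw":0.3},{"delta_pos":[0,0.12,0],"twist":[0,0,0],"jaw":0.3},{"delta_pos":[0,0.15,0],"twist":[0,0,0],"jaw":0.3},{"delta_pos":[0,0.18,0],"twist":[0,0,0],"jaw":0.3},{"delta_pos":[0,0.21,0],"twist":[0,0,0],"jaw":0.3},{"delta_pos":[0,0.24,0],"twist":[0,0,0],"jaw":0.3},{"delta_pos":[0,0.27,0],"twist":[0,0,0],"jaw":0.3},{"delta_pos":[0,0.3,0],"twist":[0,0,0],"jaw":0.3}]' >/dev/null; python3 f.py
```

```text
t 18.5 p [ 484.4 -110.2  151.6] yaw 17.08 tooldown [ 7.e-04 -9.e-04 -1.e+00] F [ 1.6 -6.3  2.2] M [-1.34 -0.39 -0.  ] w 0.417 q [-0.46  0.33  1.69 -0.    1.12 -0.76]
[-0.3  -2.24 -6.53] foot 38.0
```

```bash
python3 -m handwheel '[{"delta_pos":[0,0.02,0],"twist":[0,0,0],"jaw":0.3},{"delta_pos":[0,0.04,0],"twist":[0,0,0],"jaw":0.3},{"delta_pos":[0,0.06,0],"twist":[0,0,0],"jaw":0.3},{"delta_pos":[0,0.08,0],"twist":[0,0,0],"jaw":0.3},{"delta_pos":[0,0.1,0],"twist":[0,0,0],"jaw":0.3},{"delta_pos":[0,0.12,0],"twist":[0,0,0],"jaw":0.3},{"delta_pos":[0,0.14,0],"twist":[0,0,0],"jaw":0.3},{"delta_pos":[0,0.16,0],"twist":[0,0,0],"jaw":0.3},{"delta_pos":[0,0.18,0],"twist":[0,0,0],"jaw":0.3},{"delta_pos":[0,0.2,0],"twist":[0,0,0],"jaw":0.3}]' >/dev/null; python3 f.py
```

```text
t 19.3333 p [ 484.4 -110.2  149.6] yaw 17.08 tooldown [ 7.e-04 -1.e-03 -1.e+00] F [ 1.1 -6.1  1.1] M [-1.33 -0.33  0.04] w 0.416 q [-0.46  0.33  1.7  -0.    1.11 -0.76]
[-0.75 -1.06 -6.16] foot 36.0
```

```bash
python3 -m handwheel '[{"delta_pos":[0,0.03,0],"twist":[0,0,0],"jaw":0.3},{"delta_pos":[0,0.06,0],"twist":[0,0,0],"jaw":0.3},{"delta_pos":[0,0.09,0],"twist":[0,0,0],"jaw":0.3},{"delta_pos":[0,0.12,0],"twist":[0,0,0],"jaw":0.3},{"delta_pos":[0,0.15,0],"twist":[0,0,0],"jaw":0.3},{"delta_pos":[0,0.18,0],"twist":[0,0,0],"jaw":0.3},{"delta_pos":[0,0.21,0],"twist":[0,0,0],"jaw":0.3},{"delta_pos":[0,0.24,0],"twist":[0,0,0],"jaw":0.3},{"delta_pos":[0,0.27,0],"twist":[0,0,0],"jaw":0.3},{"delta_pos":[0,0.3,0],"twist":[0,0,0],"jaw":0.3}]' >/dev/null; python3 f.py
```

```text
t 20.1667 p [ 484.4 -110.2  146.6] yaw 17.07 tooldown [ 7.e-04 -1.e-03 -1.e+00] F [ 2.2 -4.9  0.9] M [-1.31 -0.31 -0.03] w 0.412 q [-0.46  0.34  1.7  -0.    1.1  -0.76]
[ 0.68 -0.87 -5.33] foot 33.0
```

```bash
python3 -m handwheel '[{"delta_pos":[0,0.03,0],"twist":[0,0,0],"jaw":0.3},{"delta_pos":[0,0.06,0],"twist":[0,0,0],"jaw":0.3},{"delta_pos":[0,0.09,0],"twist":[0,0,0],"jaw":0.3},{"delta_pos":[0,0.12,0],"twist":[0,0,0],"jaw":0.3},{"delta_pos":[0,0.15,0],"twist":[0,0,0],"jaw":0.3},{"delta_pos":[0,0.18,0],"twist":[0,0,0],"jaw":0.3},{"delta_pos":[0,0.21,0],"twist":[0,0,0],"jaw":0.3},{"delta_pos":[0,0.24,0],"twist":[0,0,0],"jaw":0.3},{"delta_pos":[0,0.27,0],"twist":[0,0,0],"jaw":0.3},{"delta_pos":[0,0.3,0],"twist":[0,0,0],"jaw":0.3}]' >/dev/null; python3 f.py
```

```text
t 21.0 p [ 484.5 -110.3  144.1] yaw 17.08 tooldown [ 0.0012 -0.0014 -1.    ] F [ 1.1 -5.1  5. ] M [-1.27 -0.11 -0.03] w 0.416 q [-0.46  0.34  1.7  -0.    1.1  -0.76]
[-0.42 -5.03 -5.19] foot 30.5
```

```bash
python3 -m handwheel '[{"delta_pos":[0,0.01,0],"twist":[0,0,0],"jaw":0.3},{"delta_pos":[0,0.02,0],"twist":[0,0,0],"jaw":0.3},{"delta_pos":[0,0.03,0],"twist":[0,0,0],"jaw":0.3},{"delta_pos":[0,0.04,0],"twist":[0,0,0],"jaw":0.3},{"delta_pos":[0,0.05,0],"twist":[0,0,0],"jaw":0.3},{"delta_pos":[0,0.06,0],"twist":[0,0,0],"jaw":0.3},{"delta_pos":[0,0.07,0],"twist":[0,0,0],"jaw":0.3},{"delta_pos":[0,0.08,0],"twist":[0,0,0],"jaw":0.3},{"delta_pos":[0,0.09,0],"twist":[0,0,0],"jaw":0.3},{"delta_pos":[0,0.1,0],"twist":[0,0,0],"jaw":0.3}]' >/dev/null; python3 f.py
```

```text
t 21.8333 p [ 484.5 -110.3  143.2] yaw 17.08 tooldown [ 0.0013 -0.0014 -1.    ] F [ 0.4 -5.2  6.4] M [-1.24  0.1   0.02] w 0.414 q [-0.46  0.34  1.7  -0.    1.09 -0.76]
[-1.16 -6.4  -5.13] foot 29.6
```

```bash
python3 -m handwheel '[{"delta_pos":[0,0.01,0],"twist":[0,0,0],"jaw":0.3},{"delta_pos":[0,0.02,0],"twist":[0,0,0],"jaw":0.3},{"delta_pos":[0,0.03,0],"twist":[0,0,0],"jaw":0.3},{"delta_pos":[0,0.04,0],"twist":[0,0,0],"jaw":0.3},{"delta_pos":[0,0.05,0],"twist":[0,0,0],"jaw":0.3},{"delta_pos":[0,0.06,0],"twist":[0,0,0],"jaw":0.3},{"delta_pos":[0,0.07,0],"twist":[0,0,0],"jaw":0.3},{"delta_pos":[0,0.08,0],"twist":[0,0,0],"jaw":0.3},{"delta_pos":[0,0.09,0],"twist":[0,0,0],"jaw":0.3},{"delta_pos":[0,0.1,0],"twist":[0,0,0],"jaw":0.3}]' >/dev/null; python3 f.py
```

```text
t 22.6667 p [ 484.6 -110.3  142.3] yaw 17.08 tooldown [ 0.0013 -0.0015 -1.    ] F [ 0.5 -5.3  7. ] M [-1.18  0.21  0.02] w 0.414 q [-0.46  0.34  1.7  -0.    1.09 -0.76]
[-1.06 -6.97 -5.22] foot 28.7
```

```bash
python3 -m handwheel '[{"delta_pos":[0,0.01,0],"twist":[0,0,0],"jaw":0.3},{"delta_pos":[0,0.02,0],"twist":[0,0,0],"jaw":0.3},{"delta_pos":[0,0.03,0],"twist":[0,0,0],"jaw":0.3},{"delta_pos":[0,0.04,0],"twist":[0,0,0],"jaw":0.3},{"delta_pos":[0,0.05,0],"twist":[0,0,0],"jaw":0.3},{"delta_pos":[0,0.06,0],"twist":[0,0,0],"jaw":0.3},{"delta_pos":[0,0.07,0],"twist":[0,0,0],"jaw":0.3},{"delta_pos":[0,0.08,0],"twist":[0,0,0],"jaw":0.3},{"delta_pos":[0,0.09,0],"twist":[0,0,0],"jaw":0.3},{"delta_pos":[0,0.1,0],"twist":[0,0,0],"jaw":0.3}]' >/dev/null; python3 f.py
```

```text
t 23.5 p [ 484.7 -110.5  142. ] yaw 17.09 tooldown [ 0.0019 -0.002  -1.    ] F [-1.9 -6.2 15.7] M [-1.16  0.69 -0.01] w 0.416 q [-0.46  0.34  1.71 -0.    1.09 -0.76]
[ -3.64 -15.68  -5.35] foot 28.4
```

```bash
python3 -m handwheel '[{"delta_pos":[0,0,0],"twist":[0,0,0],"jaw":0.3},{"delta_pos":[0,0,0],"twist":[0,0,0],"jaw":0.5},{"delta_pos":[0,0,0],"twist":[0,0,0],"jaw":0.7},{"delta_pos":[0,0,0],"twist":[0,0,0],"jaw":0.9},{"delta_pos":[0,0,0],"twist":[0,0,0],"jaw":1},{"delta_pos":[0,0,0],"twist":[0,0,0],"jaw":1},{"delta_pos":[0,0,0],"twist":[0,0,0],"jaw":1},{"delta_pos":[0,0,0],"twist":[0,0,0],"jaw":1},{"delta_pos":[0,0,0],"twist":[0,0,0],"jaw":1},{"delta_pos":[0,0,0],"twist":[0,0,0],"jaw":1}]' >/dev/null; python3 f.py
python3 -c "
from h import *
c=cam('wrist');save(c,'w8')"
```

```text
t 24.3333 p [ 484.2 -109.7  140.3] yaw 17.08 tooldown [-1.e-04  1.e-04 -1.e+00] F [ 0.5 -0.5  1. ] M [ 0.06  0.03 -0.01] w 0.995 q [-0.46  0.35  1.71  0.    1.09 -0.76]
[ 0.37 -0.97 -0.62] foot 26.7
```

View pics/w8.png

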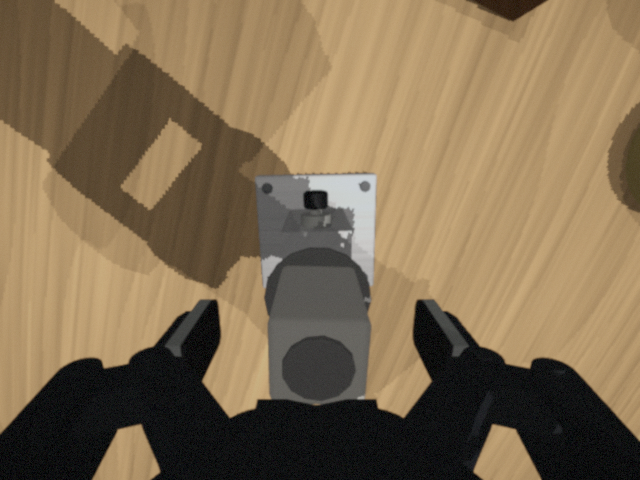

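```bash
python3 -m handwheel '[{"delta_pos":[0,-0.5,0],"twist":[0,0,0],"jaw":1},{"delta_pos":[0,-1.5,0],"twist":[0,0,0],"jaw":1},{"delta_pos":[0,-3,0],"twist":[0,0,0],"jaw":1},{"delta_pos":[0,-4.5,0],"twist":[0,0,0],"jaw":1},{"delta_pos":[0,-6,0],"twist":[0,0,0],"jaw":1},{"delta_pos":[0,-7.5,0],"twist":[0,0,0],"jaw":1},{"delta_pos":[0,-9,0],"twist":[0,0,0],"jaw":1},{"delta_pos":[0,-10.5,0],"twist":[0,0,0],"jaw":1},{"delta_pos":[0,-12,0],"twist":[0,0,0],"jaw":1},{"delta_pos":[0,-12,0],"twist":[0,0,0],"jaw":1}]' >/dev/null; python3 f.py
python3 -m handwheel '[{"delta_pos":[0,0,2],"twist":[0,0,0],"jaw":1},{"delta_pos":[0,0,4.5],"twist":[0,0,0],"jaw":1},{"delta_pos":[0,0,7],"twist":[0,0,0],"jaw":1},{"delta_pos":[0,0,10],"twist":[0,0,0],"jaw":1},{"delta_pos":[-2,0,12],"twist":[0,0,0],"jaw":1},{"delta_pos":[-4,0,14],"twist":[0,0,0],"jaw":1},{"delta_pos":[-6,0,15],"twist":[0,0,0],"jaw":1},{"delta_pos":[-8,0,16],"twist":[0,0,0],"jaw":1},{"delta_pos":[-9,0,16],"twist":[0,0,0],"jaw":1},{"delta_pos":[-9,0,16],"twist":[0,0,0],"jaw":1}]' >/dev/null; python3 f.py
python3 - <<'E'
from h import *
for n in ['top','scene']:
    c=cam(n);save(c,n+'9');P=cloud(c);z=P[...,2]
    m=(np.hypot(P[...,0]-484,P[...,1]+109)<22)&(z>165)&(z<205)
    print(n,m.sum(),np.percentile(z[m],[10,50,80,95]).round(1),np.median(P[m],0).round(1))
    if m.sum()>100:
        cs=max(cv2.findContours(m.astype(np.uint8),0,1)[0],key=cv2.contourArea);print(cv2.minAreaRect(onz(c,cs.reshape(-1,2),184)[:,:2].astype(np.float32)))
E
```

```text
t 25.2167 p [ 485.1 -110.1  263.8] yaw 17.08 tooldown [ 0.0053 -0.0025 -1.    ] F [ 0.5 -0.6  0.8] M [-0.03 -0.05  0.  ] w 1.005 q [-0.46  0.23  1.53  0.    1.38 -0.76]
[ 0.32 -0.75 -0.73] foot 150.2
t 26.05 p [350.2  16.6 260.5] yaw 17.07 tooldown [ 7.e-04 -5.e-04 -1.e+00] F [ 0.  -0.2  0.3] M [-0.   -0.01 -0.02] w 0.998 q [-0.29 -0.11  1.9  -0.    1.36 -0.59]
[-0.04 -0.25 -0.15] foot 146.9
top 417 [182.  185.3 187.2 188.9] [ 483.8 -109.1  185.3]
((483.87109375, -109.69103240966797), (36.58885192871094, 37.598968505859375), 14.922794342041016)
scene 206 [171.  183.9 185.9 187.5] [ 492.8 -106.1  183.9]
((498.0323791503906, -103.93521118164062), (56.138832092285156, 35.06093215942383), 18.3001651763916)
```

View pics/scene9.png

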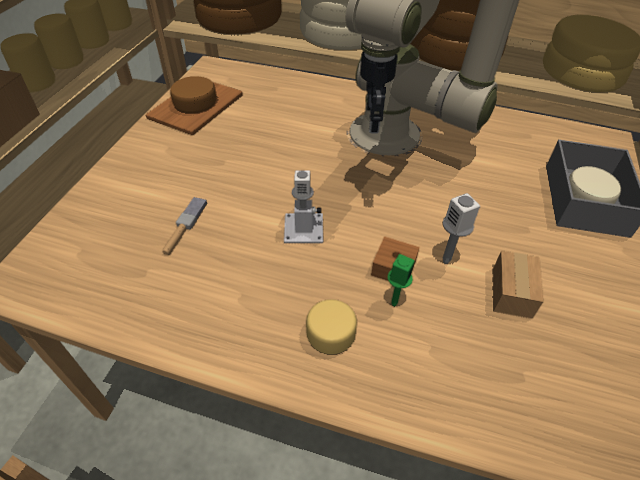

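View pics/top9.png

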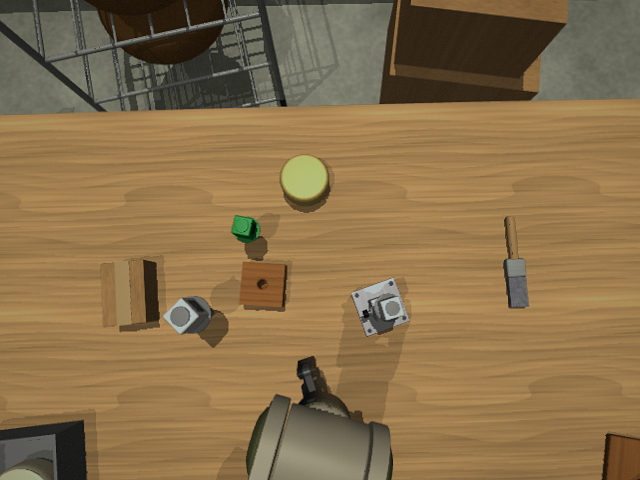

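```bash
python3 - <<'E'
from h import *
for n in ['top','scene']:
  for k in range(2):
    c=cam(n);P=cloud(c);hsv=cv2.cvtColor(c['frame'],cv2.COLOR_RGB2HSV)
    ok=(hsv[...,1]<50)&(P[...,2]>128.4)&(np.hypot(P[...,0]-484,P[...,1]+109)<45)&(c['z_map']>0)
    N,l,st_,ce=cv2.connectedComponentsWithStats(ok.astype(np.uint8))
    i=1+np.argmax(st_[1:,4]);p=P[l==i];print(n,st_[i],'98%',np.percentile(p[:,2],98).round(2),'90%',np.percentile(p[:,2],90).round(2))
# triangulate-ish: flange / head top disc heights
c=cam('scene');print(proj(c,[[484.2,-109.7,184.4],[484.2,-109.7,188.4]]))
x0,y0=275,160;cv2.imwrite('pics/s10.png',cv2.resize(c['frame'][y0:y0+90,x0:x0+60,::-1],None,fx=6,fy=6,interpolation=2))
E
```

```text
top [374 294  30  28 650] 98% 189.07 90% 187.55
top [374 294  30  28 651] 98% 189.1 90% 187.62
scene [292 171  22  30 474] 98% 188.2 90% 185.77
scene [292 171  22  30 475] 98% 187.92 90% 186.06
[[301.96912833 174.50888465]
 [301.94206508 173.17678853]]
```

View pics/s10.png

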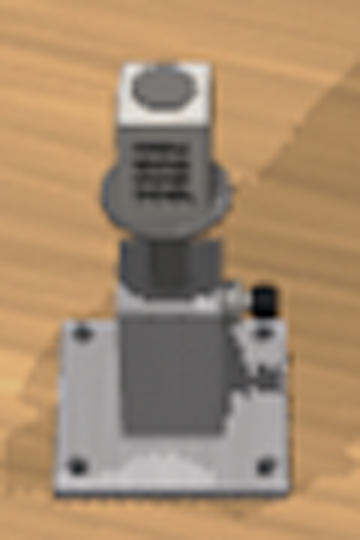

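Cameras put the head top 18.4 to 18.7 mm above its parked height, against the expected 18.4 mm. To be certain it didn't spring up on release, I'll press it gently from above with the fingers shut.

```bash
python3 -m handwheel '[{"delta_pos":[1,0,-2],"twist":[0,0,0],"jaw":0},{"delta_pos":[2.5,0,-4.5],"twist":[0,0,0],"jaw":0},{"delta_pos":[4,0,-7],"twist":[0,0,0],"jaw":0},{"delta_pos":[5.5,0,-9.5],"twist":[0,0,0],"jaw":0},{"delta_pos":[7,0,-12],"twist":[0,0,0],"jaw":0},{"delta_pos":[8.3,0,-14.5],"twist":[0,0,0],"jaw":0},{"delta_pos":[9,0,-16],"twist":[0,0,0],"jaw":0},{"delta_pos":[9,0,-16],"twist":[0,0,0],"jaw":0},{"delta_pos":[9,1.5,-16],"twist":[0,0,0],"jaw":0},{"delta_pos":[9,3,-16],"twist":[0,0,0],"jaw":0}]' >/dev/null; python3 f.py
```

```text
t 27.2333 p [ 484.4 -109.7  229.9] yaw 17.07 tooldown [ 7.e-04 -2.e-04 -1.e+00] F [ 0.4  0.9 -0.1] M [ 0.01  0.   -0.05] w 0.001 q [-0.46  0.25  1.58  0.    1.31 -0.76]
[0.67 0.06 0.74] foot 116.3
```

```bash
python3 -m handwheel '[{"delta_pos":[0,0.8,0],"twist":[0,0,0],"jaw":0},{"delta_pos":[0,1.6,0],"twist":[0,0,0],"jaw":0},{"delta_pos":[0,2.4,0],"twist":[0,0,0],"jaw":0},{"delta_pos":[0,3.2,0],"twist":[0,0,0],"jaw":0},{"delta_pos":[0,3.7,0],"twist":[0,0,0],"jaw":0},{"delta_pos":[0,4.0,0],"twist":[0,0,0],"jaw":0},{"delta_pos":[0,4.1,0],"twist":[0,0,0],"jaw":0},{"delta_pos":[0,4.2,0],"twist":[0,0,0],"jaw":0},{"delta_pos":[0,4.25,0],"twist":[0,0,0],"jaw":0},{"delta_pos":[0,4.25,0],"twist":[0,0,0],"jaw":0}]' >/dev/null; python3 f.py
```

```text
t 28.0667 p [ 484.3 -109.8  188. ] yaw 17.07 tooldown [ 4.e-04 -2.e-04 -1.e+00] F [0.3 0.5 0.4] M [ 0.03 -0.02 -0.06] w -0.006 q [-0.46  0.29  1.65 -0.    1.2  -0.76]
[ 0.43 -0.42  0.41] foot 74.4
```

```bash
python3 -m handwheel '[{"delta_pos":[0,0.02,0],"twist":[0,0,0],"jaw":0},{"delta_pos":[0,0.04,0],"twist":[0,0,0],"jaw":0},{"delta_pos":[0,0.06,0],"twist":[0,0,0],"jaw":0},{"delta_pos":[0,0.08,0],"twist":[0,0,0],"jaw":0},{"delta_pos":[0,0.1,0],"twist":[0,0,0],"jaw":0},{"delta_pos":[0,0.12,0],"twist":[0,0,0],"jaw":0},{"delta_pos":[0,0.14,0],"twist":[0,0,0],"jaw":0},{"delta_pos":[0,0.16,0],"twist":[0,0,0],"jaw":0},{"delta_pos":[0,0.18,0],"twist":[0,0,0],"jaw":0},{"delta_pos":[0,0.2,0],"twist":[0,0,0],"jaw":0}]' >/dev/null; python3 f.py
```

```text
t 28.9 p [ 484.2 -109.8  185.8] yaw 17.08 tooldown [-0. -0. -1.] F [0.2 0.2 0.1] M [ 0.01 -0.02  0.01] w -0.001 q [-0.46  0.29  1.65 -0.    1.2  -0.76]
[ 0.21 -0.11  0.11] foot 72.2
```

```bash
python3 -m handwheel '[{"delta_pos":[0,0.01,0],"twist":[0,0,0],"jaw":0},{"delta_pos":[0,0.02,0],"twist":[0,0,0],"jaw":0},{"delta_pos":[0,0.03,0],"twist":[0,0,0],"jaw":0},{"delta_pos":[0,0.04,0],"twist":[0,0,0],"jaw":0},{"delta_pos":[0,0.05,0],"twist":[0,0,0],"jaw":0},{"delta_pos":[0,0.06,0],"twist":[0,0,0],"jaw":0},{"delta_pos":[0,0.07,0],"twist":[0,0,0],"jaw":0},{"delta_pos":[0,0.08,0],"twist":[0,0,0],"jaw":0},{"delta_pos":[0,0.09,0],"twist":[0,0,0],"jaw":0},{"delta_pos":[0,0.1,0],"twist":[0,0,0],"jaw":0}]' >/dev/null; python3 f.py
```

```text
t 29.7333 p [ 484.2 -109.8  184.8] yaw 17.07 tooldown [ 1.e-04 -0.e+00 -1.e+00] F [0.  0.7 0.9] M [-0.06  0.02  0.03] w 0.003 q [-0.46  0.29  1.65  0.    1.2  -0.76]
[ 0.24 -0.87  0.68] foot 71.2
```

```bash
python3 -m handwheel '[{"delta_pos":[0,0.01,0],"twist":[0,0,0],"jaw":0},{"delta_pos":[0,0.02,0],"twist":[0,0,0],"jaw":0},{"delta_pos":[0,0.03,0],"twist":[0,0,0],"jaw":0},{"delta_pos":[0,0.04,0],"twist":[0,0,0],"jaw":0},{"delta_pos":[0,0.05,0],"twist":[0,0,0],"jaw":0},{"delta_pos":[0,0.06,0],"twist":[0,0,0],"jaw":0},{"delta_pos":[0,0.07,0],"twist":[0,0,0],"jaw":0},{"delta_pos":[0,0.08,0],"twist":[0,0,0],"jaw":0},{"delta_pos":[0,0.08,0],"twist":[0,0,0],"jaw":0},{"delta_pos":[0,0.08,0],"twist":[0,0,0],"jaw":0}]' >/dev/null; python3 f.py
```

```text
t 30.5667 p [ 484.5 -109.9  184.7] yaw 17.08 tooldown [ 1.2e-03 -6.0e-04 -1.0e+00] F [-1.2  1.5  8.2] M [ 0.13  0.24 -0.03] w -0.001 q [-0.46  0.29  1.65  0.    1.2  -0.76]
[-0.68 -8.21  1.77] foot 71.1
```

```bash
python3 -m handwheel '[{"delta_pos":[0,0.01,0],"twist":[0,0,0],"jaw":0},{"delta_pos":[0,0.02,0],"twist":[0,0,0],"jaw":0},{"delta_pos":[0,0.03,0],"twist":[0,0,0],"jaw":0},{"delta_pos":[0,0.04,0],"twist":[0,0,0],"jaw":0},{"delta_pos":[0,0.05,0],"twist":[0,0,0],"jaw":0},{"delta_pos":[0,0.06,0],"twist":[0,0,0],"jaw":0},{"delta_pos":[0,0.06,0],"twist":[0,0,0],"jaw":0},{"delta_pos":[0,0.06,0],"twist":[0,0,0],"jaw":0},{"delta_pos":[0,0.06,0],"twist":[0,0,0],"jaw":0},{"delta_pos":[0,0.06,0],"twist":[0,0,0],"jaw":0}]' >/dev/null; python3 f.py
```

```text
t 31.4 p [ 484.7 -109.9  184.7] yaw 17.08 tooldown [ 0.0021 -0.001  -1.    ] F [-2.   1.6 11.7] M [ 0.26  0.36 -0.01] w 0.001 q [-0.46  0.29  1.65  0.    1.19 -0.76]
[ -1.44 -11.74   2.12] foot 71.1
```

```bash
python3 -m handwheel '[{"delta_pos":[0,-0.2,0],"twist":[0,0,0],"jaw":0},{"delta_pos":[0,-0.8,0],"twist":[0,0,0],"jaw":0},{"delta_pos":[0,-2,0],"twist":[0,0,0],"jaw":0},{"delta_pos":[0,-3.5,0],"twist":[0,0,0],"jaw":0},{"delta_pos":[0,-5,0],"twist":[0,0,0],"jaw":0},{"delta_pos":[0,-7,0],"twist":[0,0,0],"jaw":0},{"delta_pos":[0,-8,0],"twist":[0,0,2],"jaw":0},{"delta_pos":[0,-8,0],"twist":[0,0,0],"jaw":0},{"delta_pos":[0,-8,0],"twist":[0,0,0],"jaw":0},{"delta_pos":[0,-8,0],"twist":[0,0,0],"jaw":0}]' >/dev/null; python3 f.py
python3 -m handwheel '[{"delta_pos":[0,0,2],"twist":[0,0,0],"jaw":0},{"delta_pos":[0,0,4.5],"twist":[0,0,0],"jaw":0},{"delta_pos":[0,0,7],"twist":[0,0,0],"jaw":0},{"delta_pos":[0,0,10],"twist":[0,0,0],"jaw":0},{"delta_pos":[-2,0,12],"twist":[0,0,0],"jaw":0},{"delta_pos":[-4,0,14],"twist":[0,0,0],"jaw":0},{"delta_pos":[-6,0,15],"twist":[0,0,0],"jaw":0},{"delta_pos":[-8,0,16],"twist":[0,0,0],"jaw":0},{"delta_pos":[-9,0,16],"twist":[0,0,0],"jaw":0},{"delta_pos":[-9,0,16],"twist":[0,0,0],"jaw":0}]' >/dev/null; python3 f.py
python3 - <<'E'
from h import *
for n in ['top','scene']:
    c=cam(n);P=cloud(c);hsv=cv2.cvtColor(c['frame'],cv2.COLOR_RGB2HSV);save(c,n+'11')
    ok=(hsv[...,1]<50)&(P[...,2]>128.4)&(np.hypot(P[...,0]-484,P[...,1]+109)<45)&(c['z_map']>0)
    N,l,st_,ce=cv2.connectedComponentsWithStats(ok.astype(np.uint8))
    i=1+np.argmax(st_[1:,4]);p=P[l==i];print(n,st_[i],np.percentile(p[:,2],[98,90]).round(2))
a=cv2.imread('pics/scene0.png').astype(int);b=cv2.imread('pics/scene11.png').astype(int)
for nm,(x0,y0,x1,y1) in dict(truckle=(300,295,365,360),carton=(485,245,550,320),brush=(155,190,215,260),green=(385,270,412,310),big=(450,190,485,235)).items():
    print(nm,abs(a-b)[y0:y1,x0:x1].max(2).mean().round(2))
E
```

```text
t 32.2333 p [ 483.6 -109.9  263.4] yaw 17.01 tooldown [-1.2e-03 -4.0e-04 -1.0e+00] F [-0.3 -0.   0.2] M [-0.02  0.02  0.01] w -0.0 q [-0.46  0.23  1.53 -0.    1.39 -0.76]
[-0.25 -0.16  0.07] foot 149.8
t 33.0667 p [350.1  16.5 264. ] yaw 17.06 tooldown [ 7.0e-04 -1.3e-03 -1.0e+00] F [ 1.  -1.   0.2] M [ 0.02 -0.02 -0.01] w 0.001 q [-0.29 -0.12  1.89 -0.    1.37 -0.59]
[ 0.71 -0.16 -1.22] foot 150.4
top [374 293  30  29 651] [189.24 187.67]
scene [292 171  21  30 476] [187.7  186.05]
truckle 3.16
carton 2.8
brush 3.17
green 2.31
big 8.9
```

```bash
python3 -c "
from h import *
c=cam('top');P=cloud(c);m=(np.hypot(P[...,0]-480,P[...,1]-259)<40)&(P[...,2]>200);print(np.median(P[m],0),m.sum())
a=cv2.imread('pics/top0.png').astype(int)[290:340,160:215];b=cv2.imread('pics/top11.png').astype(int)[290:340,160:215];print(abs(a-b).max(2).mean())
print(ctrl.finish_job())"
```

```text
[479.56837589 257.40681795 206.76922684] 761
2.6272727272727274
the job is handed in; nothing more can be done
None
```

The climate probe is in the post holder, fully home on the sprung contact, and I have let go of it. The job was handed in at about 33 s.

**Insertion:** I drew the smaller white probe out of the parking block and corrected about 1 mm of lateral misalignment by force in the bore mouth. I then eased the rod past the plunger.
- The contact pin began to press with the foot about 53 mm below the mouth.
- The rigid stop came at about 56.6 mm (allowed range 38 to 60), where the push was about 16 N.

**Checks after release:**
- **Probe seated:** Pressing on the head with shut fingers met rigid resistance at once. The head top stayed at 184.7 mm (184.4 expected) under up to 12 N. The cameras agree with this height to about 0.5 mm.
- **Bystanders:** The truckle, carton, brush and the green probe look unchanged. In the scene view the larger white probe's patch differed more than the others, which I put down to the arm's shadow. The top view shows that probe in place.
- **Robot:** It was clear of everything when I handed in.

**Slip:** While retreating in free air I typed one row with a stray twist value. It was capped at 7° and undone by the next row, and nothing was touched.

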